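Send two used sample tubes through the hand-cranked waste drop

ROBOT

A 6-joint arm with a two-finger parallel gripper is mounted at the origin on the work surface. World frame = base frame: x ahead of the robot, y to its left, z up, the work surface at z = 0. Lengths are in m, angles in rad, forces in N, time in s.
With the tool pointing down it reaches from about 0.325 to 0.85 m from the base axis. Payload 4.4 kg.
Tool frame: the origin (TCP) lies at the very end of the fingers, on their centre line; the grasp point (between the pads) lies 19 mm behind it; z points along the fingers, y is the direction in which the jaws open and shut (so a half turn about z gives the same grasp; the last joint's range is limited). The gripper opens to 94 mm and grips with 3 to 60 N. Pads are 16 mm wide; open, the fingers measure 119 mm over their backs; the gripper's body (75 mm by 177 mm) begins 78 mm behind the grasp point.
Start: joints at [-1.387, 0.207, 1.542, -0, 1.393, -0.15], TCP at [0.188, -0.543, 0.205] pointing down, gripper open.
Joint ranges: [-2.73, 2.73], [-0.86, 2.22], [0.23, 2.46], [-1.11, 4.25], [0.08, 2.63], [-2.82, 2.82]. Speed limits (rad/s): [2.79, 2.79, 3.14, 3.14, 3.14, 3.14].

INTERFACE

Orientations are given as a rotation vector (axis times angle).
In Python, from station import ctrl, eyes gives the robot as it stands. The module is installed in compiled form; this text tells all that it offers.
- The arm moves only by the tool play_rows, never from a script. Its argument "steps" is a list of rows, each a list of 7 numbers: the shift along the tool's x, y, z in mm, then the turn, a rotation vector about the tool's x, y, z in rad, then the finger opening in mm, from 0 to 94. A call has 1 to 10 rows; each row is the pose to reach, as a shift and turn from the pose commanded when the call began, along the tool's axes at that moment; what a row does not reach only later rows make up. A row lasts 1/10 s, in which the tool goes at most 50 mm and 8.59 degrees, less where a joint would pass 70% of its speed; a pose out of reach is approached as far as the arm can. A call with a gripper value outside its range is refused whole. The fingers move at their own pace and stop on an object; "squeeze" is the grip in N (left out, the last holds). Time passes only in rows, so rows that repeat a pose let the fingers close. It gives the time, the measured TCP pose, the force and the opening at its end, in the units of the state.
- ctrl.observe(): the state, without advancing time (a new reading comes with each control period).
- eyes.camera(name): name is "scene" or "top"; returns a dict with "color" (480x640x3 uint8, red, green, blue), "z_map" (480x640 float32, m along the optical axis (not along the pixel's ray), 0 where there is no reading), "K" (3x3 intrinsics, pixels), "R" (3x3) and "t" (3): a world point X has camera coordinates R X + t. Camera axes: x right, y down, z forward; pixel columns grow to the right and rows downward; lengths in m; the calibration is good to about 2 mm. A picture is of the moment at which its call begins.
- ctrl.finish_job(): hands the job in, once; it reports no verdict.
The state is a dict: "time": time; "joint_pos": joint angles; "qvel": joint speeds; "tau": joint torques, N m; "ee_pos": TCP position; "tool_rot": TCP orientation; "force": force on the tool from outside, world axes, zero at the start; "wrist_torque": the same for the moment, N m; "grip_width": finger opening in m.
Only numpy, scipy, OpenCV 4.12 (cv2) and the standard library are available. Lean on these libraries where they do the work, as an engineer would, in place of code of your own. Each camera call takes 0.05 s, during which the arm holds its last target. There are 200 camera calls.

TASK

Pick up the two used tubes with red caps and drop both into the trough of the waste unit through its hopper, then crank the red handle two full turns clockwise (seen from the handle's side) so that the trough tips them into the yellow bin and comes back mouth up. Crank steadily: the counterweight makes each turn heavy on the way up, and it must neither run back nor race away over the top. Let go with the handle back at the top, and leave the clean blue-capped tube and everything else on the table where it is.

Things in the scene. Friction and masses are not known exactly. Their poses are not given: they have to be found in the camera images.
- red_a_mid (a point): Centre of used tube A: white tube 100 mm long lying on the table, red cap, its own x along its length towards the cap. Round body 16 mm thick in the middle (from 34 mm behind the centre to 26 mm ahead); cap and foot are 20 mm square with rounded edges, so it does not roll. Centre 10 mm above the table, 30 g.
- red_b_mid (a point): Centre of used tube B, the same in every way as tube A.
- blue_tube_mid (a point): Centre of the clean tube: same shape, blue cap. Leave it.
- dropper: Waste drop unit fixed to the table; origin at the centre of its underside, z up, its y along the crank shaft, crank on its -y side. Yellow bin below, grey housing above with a clear +x wall, 170 (x) by 160 (y) by 246 mm high, funnel hopper in the top. Gear case of radius 42 mm round the shaft on the crank's side (y -80 to -100).
- hopper_mouth (a point): Centre of the hopper's mouth, 246 mm above the table, 116 mm in the unit's x by 122 mm in its y; two sides slope in to a throat 60 mm wide (x) 40 mm lower. The trough's floor (52 mm in x, 124 mm in y) is 108 mm below the mouth. Tubes go in lying along the unit's y, let go at about the mouth's height, one after the other.
- bin_floor (a point): Centre of the bin's inner floor, 6 mm above the table; bin inside 160 (x) by 150 (y) mm.
- crank_axis (a point): Point on the crank shaft's axis (which runs along the unit's y), 160 mm above the table, 170 mm from the unit's centre towards its -y, about level with the middle of the handle.
- crank_handle (a point): Middle of the red handle: a freely spinning sleeve 18 mm thick, 72 mm long, parallel to the shaft and 55 mm from its axis (unit's y -136 to -208). Between sleeve and housing (y -100 to -132) turn the flat crank arm and, opposite the handle, a steel counterweight (68 mm across, centre 46 mm from the shaft).
- crank (a joint): Crank angle in rad, counting on over turns; 0 = handle at the top; positive = clockwise seen from the handle's side; two turns = 12.57. Handle from axis, unit's frame: 55 mm * (sin a, 0, cos a). Stops at -0.4. The counterweight pulls back with up to 0.55 N m (10 N at the handle) in each turn's first half, drives on in the second; let go, it swings to the nearest top.
- trough (a joint): Trough angle in rad, geared to the crank one to two: 0 = mouth up; two turns of the crank = 6.28 = mouth up again.
- shelf_edge (a point): Middle of the outer lower edge of a shelf fixed to the unit over the crank. In the unit's frame the shelf and its flat glove box span x -95 to 95, y -178 to -90, z 310 to 342 mm, on two posts 12 mm square (x +-82, y -86). A gripper pointing straight down at the handle meets it: lean the gripper's body out towards the unit's -y by about 40 degrees.
- cup: Small yellow cup, 60 mm across, 55 mm high; origin under its centre. Bystander.
- mouse: Round black computer mouse, 62 mm across, 31 mm high; origin under its centre. Bystander.
- swab_box: Cardboard box 110 x 70 x 45 mm high; origin under its centre. Bystander.
- sprayer: White spray bottle, 76 mm across, 187 mm high; its blue head reaches 52 mm from the middle along its own -x. Origin under its centre. Bystander.
- gel: Clear pump bottle, 72 mm across, 184 mm high; origin under its centre. Bystander.
- bucket: Yellow bucket, 136 mm across the rim, 120 mm high; origin under its centre. Bystander.
Not all that is in view belongs to the job. What is shaped like the part that bears red_b_mid but orange is not meant. What is shaped like the part that bears red_a_mid but orange or pink is not meant.

How it is judged:
By the outcome, as a careful person would: the job done as asked, in the order asked, and still so for the second after the job is handed in, with the robot touching nothing.
It also fails if it takes over 72 s, if anything falls off the work surface, if the arm or the gripper's body presses on something with over 40 N, if the wrist force passes 120 N, or if a joint passes its speed limit or range.

## Working session

There is one attempt and no reset: what is moved stays moved. The work goes in short steps, Python scripts to look and compute and a tool call to move; the robot and the scene stay as the last step left them, time stands still between calls to the robot, and variables do not carry over. Pictures are saved under pics/ and viewed, about 8 in all and at most 12, crops included, and the job is handed in when it is done.

Besides the shell and the picture viewer there is one more tool, called as name(argument=value, ...), one argument or row to a line, values as JSON. play_rows: Moves the arm, as the interface text tells. Its arguments: {"type":"object","properties":{"steps":{"type":"array"},"squeeze":{"type":"number"}},"required":["steps"]}

```bash
mkdir -p pics
cat > h.py <<'E'
import numpy as np, cv2
from station import ctrl, eyes
def snap(n,f):
    d=eyes.camera(n); np.savez('%s.npz'%f,**{k:np.array(v) for k,v in d.items()})
    cv2.imwrite('pics/%s.png'%f,d['color'][:,:,::-1]); return d
def ld(f): return np.load('%s.npz'%f)
def px(d,u,v,z=None):
    "pixel->world; if z given intersect plane z, else depth"
    K,R,t=d['K'],d['R'],d['t']; r=np.linalg.inv(K)@[u,v,1]
    if z is None: return R.T@(r*d['z_map'][int(v),int(u)]-t)
    c=-R.T@t; w=R.T@r; return c+w*(z-c[2])/w[2]
def proj(d,X):
    p=d['K']@(d['R']@np.array(X)+d['t']); return p[:2]/p[2]
E
python3 - <<'E'
from h import *
for n in('scene','top'):
    d=snap(n,n+'0'); print(n,-d['R'].T@d['t'],d['R'][2],d['K'][0,0])
print(ctrl.observe())
E
```

```text
scene [ 1.00331121 -0.49326766  0.94647886] [-0.5045261   0.39841167 -0.76597751] 472.907924419043
top [ 0.29130919 -0.11474845  1.3060458 ] [ 0.19794079  0.01555822 -0.9800905 ] 456.11084485872664
{'time': 0.1, 'joint_pos': array([-1.38748454e+00,  2.07348952e-01,  1.54279605e+00, -5.81383550e-06,
        1.39350222e+00, -1.50446954e-01]), 'qvel': array([ 0.00056958, -0.00192836, -0.00336098,  0.00125628, -0.00060506,
       -0.00424587]), 'tau': array([-1.21149769e-03, -3.71867037e+01, -2.82294470e+01,  6.99257897e-02,
        3.11034999e-02, -4.19390039e-05]), 'ee_pos': array([ 0.18825029, -0.54254147,  0.20440602]), 'tool_rot': array([-3.09592348e+00, -5.21497405e-01,  6.19758205e-05]), 'force': array([ 0.33574827, -0.26998268, -0.01713226]), 'wrist_torque': array([-0.07187934, -0.00589731, -0.00859248]), 'grip_width': 0.09362327858863269}
```

View pics/scene0.png

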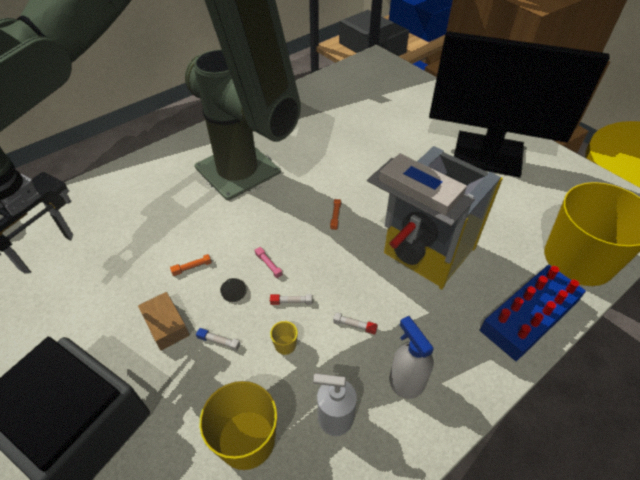

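View pics/top0.png

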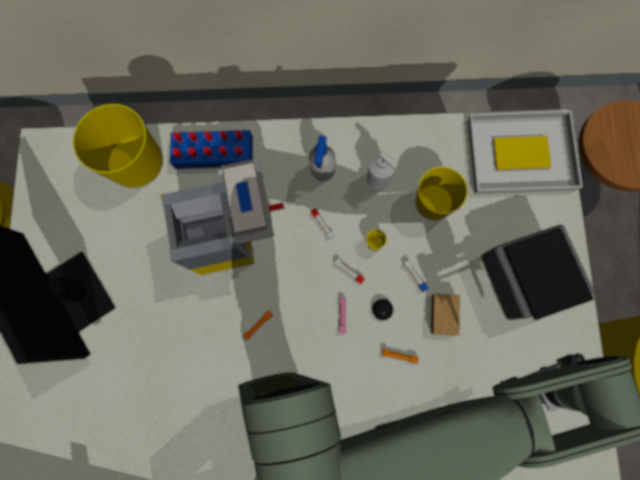

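The pictures show these candidates:

| Item | Scene pixel | Top pixel |
|---|---|---|
| White tube, red cap | (291,299) | (349,270) |
| White tube, red cap | (356,323) | (322,223) |
| Blue-capped tube | (218,338) | – |
| Pink decoy | (268,262) | – |
| Orange decoy | (192,265) | – |
| Orange decoy | (336,213) | – |

Both red-capped white tubes are the ones I want. The unit is at top (205,220). I'll check the tubes and the unit in one enlarged crop.

Run:
```python
from h import *
t=ld('top0');s=ld('scene0')
a=cv2.resize(t['color'][155:305,150:400],(800,480),interpolation=cv2.INTER_CUBIC)[:,:,::-1]
cv2.imwrite('pics/c1.png',a)
b=cv2.resize(s['color'][140:345,255:505],(800,600)[:2] if 0 else (732,600),interpolation=cv2.INTER_CUBIC)[:,:,::-1]
cv2.imwrite('pics/c2.png',b)
for n,u,v in [('A',349,270),('B',322,223),('cup',375,239),('mouse',382,309),('shelfbox',245,200),('base',325,320)]:
    print(n,px(t,u,v))
```

```text
A [ 0.4799312  -0.15779026  0.0201905 ]
B [ 0.62146143 -0.08453579  0.01524682]
cup [ 0.57172674 -0.23776202  0.00108854]
mouse [ 0.36683449 -0.24492447  0.02694354]
shelfbox [0.59688512 0.07718184 0.33911225]
base [ 0.34235035 -0.08518926 -0.0014668 ]
```

View pics/c1.png

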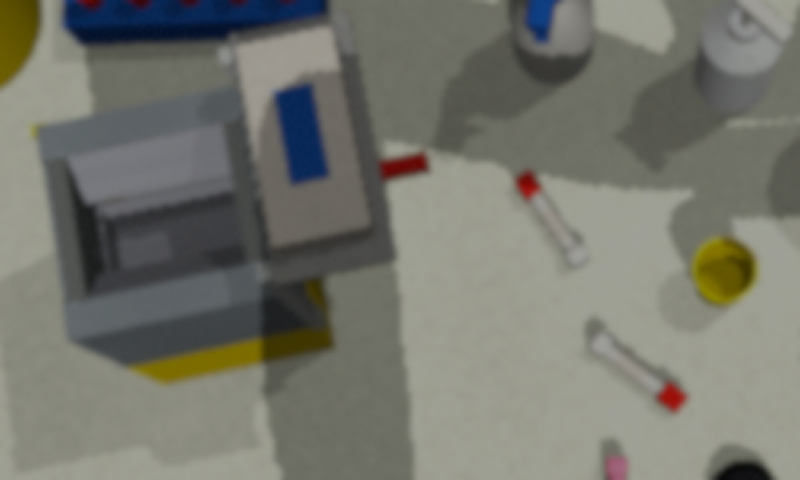

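View pics/c2.png

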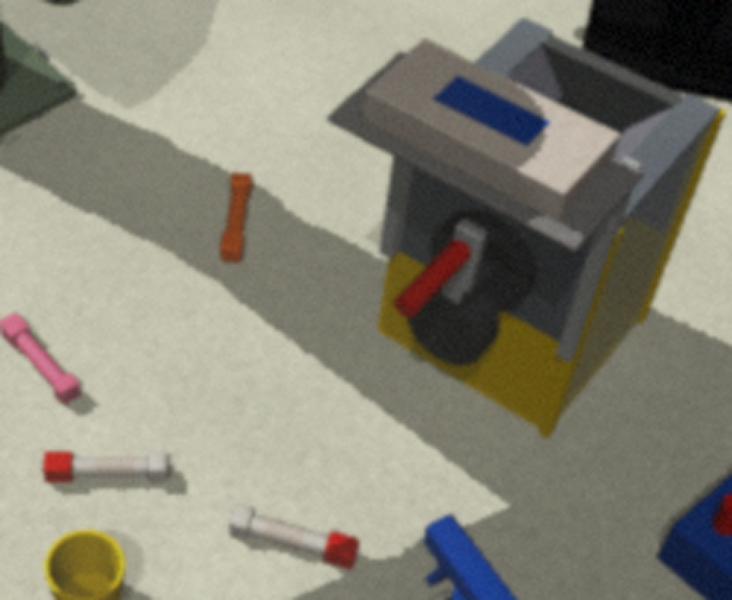

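```bash
cat > unit.py <<'E'
from h import *
from scipy.optimize import least_squares
t=ld('top0');s=ld('scene0')
def T(u,v): return (150+u/3.2,155+v/3.2)
def S(u,v): return (255+u/2.928,140+v/2.928)
def U(p,q):
    c,sn=np.cos(p[2]),np.sin(p[2]); return np.array([p[0]+c*q[0]-sn*q[1],p[1]+sn*q[0]+c*q[1],q[2]])
obs=[(t,T(38,130),(.085,.08,.246)),(t,T(70,338),(-.085,.08,.246)),
 (s,S(722,112),(.085,.08,.246)),(s,S(524,22),(-.085,.08,.246)),
 (t,T(428,163),(0,-.208,.215)),(s,S(406,303),(0,-.208,.215)),(s,S(548,432),(.085,-.08,0)),(s,S(332,118),(-.095,-.178,.310)),(s,S(578,245),(.095,-.178,.310)),
 (t,T(395,258),(-.095,-.178,.310))]
f=lambda p:np.concatenate([proj(d,U(p,q))-uv for d,uv,q in obs])
r=least_squares(f,[.6,.15,.15],loss='soft_l1')
if __name__=='__main__':
    print(r.x,np.degrees(r.x[2]),'\n',r.fun.reshape(-1,2) if r.fun.size==2*len(obs) else '',f(r.x).reshape(-1,2).round(1))
    for d,uv,q in obs[:4]: print(px(d,*uv))
    print('hopper',U(r.x,(0,0,.246)),'handle',U(r.x,(0,-.172,.215)),'axis',U(r.x,(0,-.17,.16)))
    for n,Tp,Sp in [('A',(T(598,342),T(672,398)),(S(158,464),S(58,467))),('B',(T(577,258),T(527,183)),(S(243,520),S(342,549)))]:
        for d,(a,b) in ((t,Tp),(s,Sp)):
            P,Q=px(d,*a,.013),px(d,*b,.013); print(n,((P+Q)/2)[:2].round(4),'len',np.linalg.norm(Q-P).round(3),'yaw',np.degrees(np.arctan2(*(Q-P)[1::-1])).round(1))
E
python3 unit.py
```

```text
[0.58129596 0.20973225 0.18835518] 10.791956942235318 
 [[-1.72826591 -2.00122231]
 [-1.49533312 -0.13785441]
 [ 0.00543406 -2.38821232]
 [-0.01708915 -2.83343666]
 [-0.22897301 -1.1148544 ]
 [-0.75692786  0.33651736]
 [-0.04256167 -0.67299063]
 [-1.49207336  0.14861698]
 [-0.37617639  2.26315265]
 [ 0.53947454 -0.35241021]] [[-1.7 -2. ]
 [-1.5 -0.1]
 [ 0.  -2.4]
 [-0.  -2.8]
 [-0.2 -1.1]
 [-0.8  0.3]
 [-0.  -0.7]
 [-1.5  0.1]
 [-0.4  2.3]
 [ 0.5 -0.4]]
[0.64314633 0.29810892 0.25018984]
[0.48273734 0.26954211 0.2439852 ]
[0.65169949 0.3043661  0.24026829]
[0.48995332 0.264476   0.24611615]
hopper [0.58129596 0.20973225 0.246     ] handle [0.61350182 0.04077432 0.215     ] axis [0.61312734 0.04273894 0.16      ]
A [ 0.4793 -0.1562] len 0.083 yaw -129.3
A [ 0.4837 -0.1592] len 0.08 yaw -127.4
B [ 0.6195 -0.0857] len 0.084 yaw 31.3
B [ 0.6244 -0.0877] len 0.079 yaw 31.7
```

Both cameras agree to within about 4 mm. Tube A is at (0.4815,-0.1575), yaw 52 (mod 180). Tube B is at (0.622,-0.087), yaw 31.5. The unit is at (0.581,0.210), yaw 10.8. Next I'll write a helper that works out the moves.

```bash
cat > go.py <<'E'
import sys
from h import *
from scipy.spatial.transform import Rotation as Ro
def pose(yaw,lean=0):
    "tool down, x at yaw; lean deg = body leans towards -tool x"
    return Ro.from_euler('z',yaw,degrees=True)*Ro.from_euler('x',180,degrees=True)*Ro.from_euler('y',lean,degrees=True)
def rel(p,R,o=None):
    o=o or ctrl.observe(); R0=Ro.from_rotvec(o['tool_rot'])
    d=R0.inv().apply(np.array(p)-o['ee_pos'])*1000; w=(R0.inv()*R).as_rotvec()
    return list(d.round(1))+list(w.round(4))
if __name__=='__main__':
    a=list(map(float,sys.argv[1:])); R=pose(a[3],a[4] if len(a)>4 else 0)
    print('z',R.as_matrix()[:,2].round(3)); print(rel(a[:3],R))
E
python3 go.py .4815 -.1575 .12 52; python3 go.py .4815 -.1575 .12 52 10
```

```text
z [ 0. -0. -1.]
[np.float64(403.2), np.float64(-267.6), np.float64(85.1), np.float64(-0.0019), np.float64(-0.0009), np.float64(-0.5738)]
z [ 0.107  0.137 -0.985]
[np.float64(403.2), np.float64(-267.6), np.float64(85.1), np.float64(0.0482), np.float64(0.1688), np.float64(-0.5725)]
```

play_rows(
  steps=[
    [403,-267.5,20,0,0,-0.574,60],
    [403,-267.5,40,0,0,-0.574,60],
    [403,-267.5,85,0,0,-0.574,60],
    [403,-267.5,85,0,0,-0.574,60],
    [403,-267.5,85,0,0,-0.574,60],
    [403,-267.5,85,0,0,-0.574,60],
    [403,-267.5,85,0,0,-0.574,60],
    [403,-267.5,85,0,0,-0.574,60],
    [403,-267.5,85,0,0,-0.574,60],
    [403,-267.5,85,0,0,-0.574,60],
  ],
  squeeze=20,
)

```text
time: 1.1
ee_pos: [0.4821, -0.156, 0.1196]
tool_rot: [-2.822, -1.379, 0.001]
force: [0.1, -0.2, 1.0]
grip_width: 0.06
```

```bash
python3 go.py .4815 -.1575 .12 52; python3 -c "
from h import *
print(ctrl.observe()['joint_pos'])
d=snap('scene','s1');cv2.imwrite('pics/s1c.png',cv2.resize(d['color'][200:380,180:420],(800,600),interpolation=cv2.INTER_CUBIC)[:,:,::-1])"
```

```text
z [ 0. -0. -1.]
[np.float64(-1.5), np.float64(0.5), np.float64(-0.4), np.float64(-0.0009), np.float64(-0.0), np.float64(0.0013)]
[-4.84032455e-01  1.53202778e-01  1.79348467e+00  1.87956110e-04
  1.19583356e+00  1.77832794e-01]
```

View pics/s1c.png

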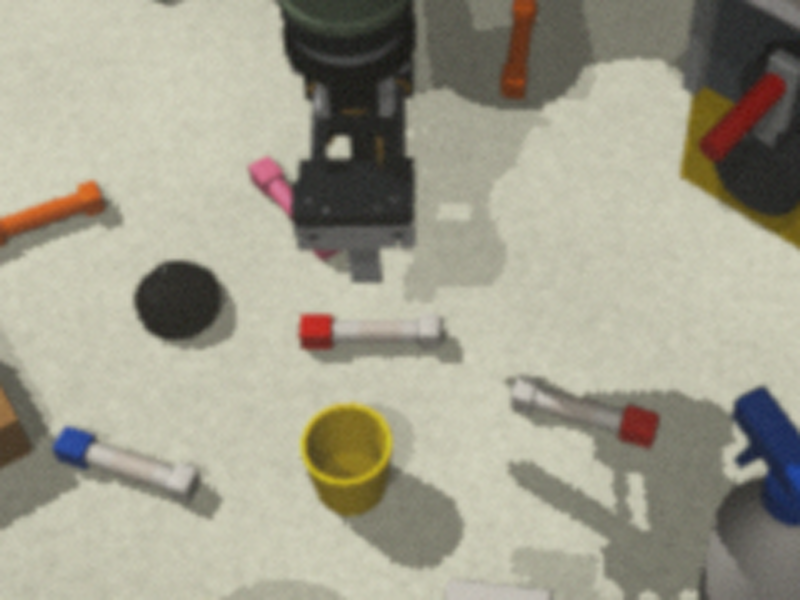

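The crop shows the jaws above tube A (its body at crop (372,330)), with the cup and tube B clear. I'll go down to it.

play_rows(
  steps=[
    [-1.5,0.5,40,0,0,0,50],
    [-1.5,0.5,80,0,0,0,50],
    [-1.5,0.5,105,0,0,0,50],
    [-1.5,0.5,116,0,0,0,50],
    [-1.5,0.5,116,0,0,0,50],
    [-1.5,0.5,116,0,0,0,8],
    [-1.5,0.5,116,0,0,0,8],
    [-1.5,0.5,116,0,0,0,8],
    [-1.5,0.5,116,0,0,0,8],
    [-1.5,0.5,116,0,0,0,8],
  ],
  squeeze=20,
)

```text
time: 2.15
ee_pos: [0.4814, -0.1602, 0.0052]
tool_rot: [2.823, 1.377, 0.001]
force: [-0.6, 0.5, 3.6]
grip_width: 0.0156
```

play_rows(
  steps=[
    [0,0,-40,0,0,0,8],
    [0,0,-80,0,0,0,8],
    [0,0,-130,0,0,0,8],
    [0,0,-180,0,0,0,8],
    [0,0,-230,0,0,0,8],
    [0,0,-280,0,0,0,8],
    [0,0,-330,0,0,0,8],
    [0,0,-370,0,0,0,8],
    [0,0,-390,0,0,0,8],
    [0,0,-390,0,0,0,8],
  ],
)

```text
time: 3.15
ee_pos: [0.4823, -0.1607, 0.3988]
tool_rot: [2.817, 1.375, 0.008]
force: [-0.3, -0.4, 0.0]
grip_width: 0.0152
```

```bash
python3 go.py .581 .210 .39 100.8
```

```text
z [ 0.  0. -1.]
[np.float64(352.9), np.float64(-150.4), np.float64(8.0), np.float64(0.0084), np.float64(0.0022), np.float64(-0.8514)]
```

play_rows(
  steps=[
    [44,-19,4,0,0,-0.106,8],
    [88,-38,5,0,0,-0.212,8],
    [132,-56,6,0,0,-0.32,8],
    [176,-75,7,0,0,-0.426,8],
    [220,-94,8,0,0,-0.53,8],
    [264,-113,8,0,0,-0.64,8],
    [308,-131,8,0,0,-0.745,8],
    [340,-145,8,0,0,-0.82,8],
    [353,-150.5,8,0,0,-0.851,8],
    [353,-150.5,8,0,0,-0.851,8],
  ],
)

```text
time: 4.15
ee_pos: [0.5789, 0.2121, 0.3838]
tool_rot: [-1.999, -2.42, 0.005]
force: [0.1, -0.3, 0.0]
grip_width: 0.015
```

```bash
python3 go.py .581 .210 .26 100.8; python3 -c "
from h import *
d=snap('scene','s2');cv2.imwrite('pics/s2c.png',cv2.resize(d['color'][40:290,340:540],(640,800)[:1]+(800,) if 0 else (480,600),interpolation=cv2.INTER_CUBIC)[:,:,::-1])"
```

```text
z [ 0.  0. -1.]
[np.float64(-2.4), np.float64(2.2), np.float64(123.8), np.float64(-0.0042), np.float64(0.0003), np.float64(0.0017)]
```

View pics/s2c.png

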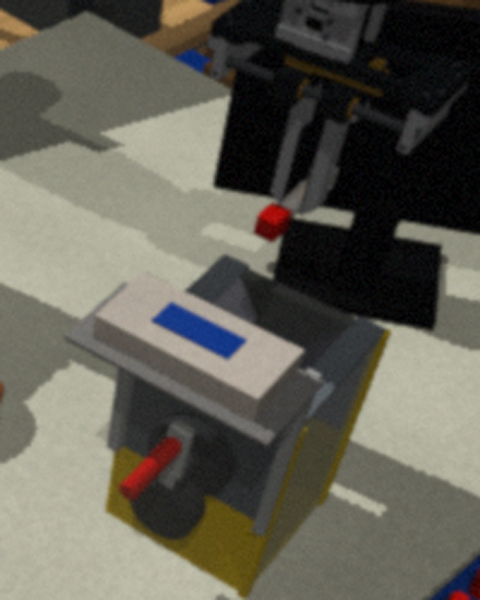

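The picture shows tube A held above the hopper, with its red cap at crop (272,221), towards the crank side. I'll check where the cap sits relative to the grip.

```bash
python3 -c "
from unit import *
d=ld('s2')
for u,v in ((272,221),):
    X=px(d,340+u/2.4,40+v/2.4); print(X); X=px(d,340+u/2.4,40+v/2.4,.391)
    p=r.x;e=X[:2]-p[:2];c,sn=np.cos(p[2]),np.sin(p[2]);print('unit',c*e[0]+sn*e[1],-sn*e[0]+c*e[1])
    e=np.array([.5789,.2121])-p[:2];print('tcp unit',c*e[0]+sn*e[1],-sn*e[0]+c*e[1])
"
```

```text
[0.59171214 0.16548872 0.39528718]
unit -0.0002377464410511414 -0.03977873812513575
tcp unit -0.0019102332191146235 0.0027745029639192702
```

play_rows(
  steps=[
    [0,2,40,0,0,0,8],
    [0,2,80,0,0,0,8],
    [0,2,120,0,0,0,8],
    [0,2,138,0,0,0,8],
    [0,2,144,0,0,0,8],
    [0,2,144,0,0,0,8],
    [0,2,144,0,0,0,8],
    [0,2,144,0,0,0,40],
    [0,2,144,0,0,0,40],
    [0,2,144,0,0,0,40],
  ],
)

```text
time: 5.2
ee_pos: [0.5822, 0.2114, 0.2437]
tool_rot: [2.002, 2.419, 0.003]
force: [-0.3, 0.3, -0.4]
grip_width: 0.036
```

play_rows(
  steps=[
    [0,0,-20,0,0,0,40],
    [0,0,-60,0,0,0,40],
    [0,0,-110,0,0,0,40],
    [0,0,-160,0,0,0,40],
    [0,0,-160,0,0,0,40],
    [0,0,-160,0,0,0,40],
  ],
)

```text
time: 5.8
ee_pos: [0.5823, 0.2115, 0.4051]
tool_rot: [2.001, 2.418, 0.006]
force: [-0.2, 0.2, -0.6]
grip_width: 0.0399
```

```bash
python3 go.py .622 -.087 .39 31.5 10; python3 -c "
from h import *
d=snap('scene','s3')
e=snap('top','t3')
a=cv2.resize(d['color'][60:260,360:520],(480,600),interpolation=cv2.INTER_CUBIC)
cv2.imwrite('pics/s3c.png',a[:,:,::-1])"
```

```text
z [ 0.148  0.091 -0.985]
[np.float64(-300.7), np.float64(-17.0), np.float64(15.0), np.float64(-0.101), np.float64(0.1495), np.float64(1.2064)]
```

View pics/s3c.png

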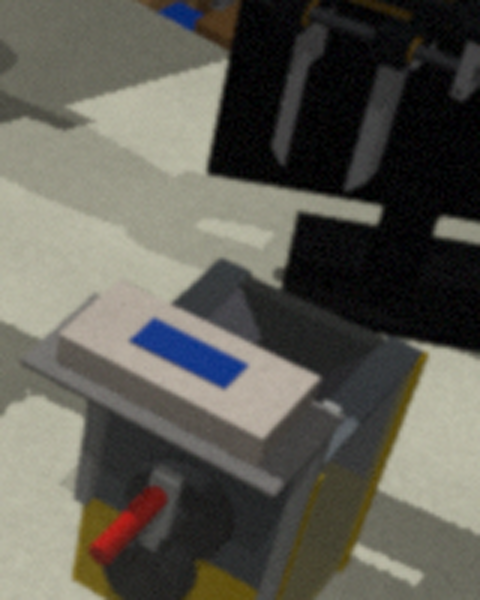

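The scene view shows the gripper empty and nothing sticking out of the hopper, so the tube went in. Now for tube B.

play_rows(
  steps=[
    [-36,-2,5,-0.01,0.017,0.13,40],
    [-72,-4,5,-0.02,0.034,0.27,40],
    [-108,-6,5,-0.033,0.05,0.4,40],
    [-144,-8,6,-0.047,0.07,0.54,40],
    [-180,-10,8,-0.06,0.09,0.67,40],
    [-216,-12,10,-0.07,0.105,0.81,40],
    [-252,-14,12,-0.08,0.12,0.94,40],
    [-280,-16,14,-0.093,0.137,1.08,40],
    [-300.5,-17,15,-0.1,0.15,1.206,40],
    [-300.5,-17,15,-0.1,0.15,1.206,40],
  ],
)

```text
time: 6.9
ee_pos: [0.6198, -0.0895, 0.3838]
tool_rot: [-2.967, -0.829, -0.243]
force: [-0.5, -0.1, -0.5]
grip_width: 0.04
```

```bash
python3 go.py .622 -.087 .12 31.5 10;python3 go.py .622 -.087 .004 31.5 10; python3 -c "
from h import *
d=snap('top','t4'); a=cv2.resize(d['color'][155:275,150:350],(800,480),interpolation=cv2.INTER_CUBIC); a=np.clip(a.astype(float)*1.4,0,255).astype('uint8')
cv2.imwrite('pics/t4c.png',a[:,:,::-1])"
```

```text
z [ 0.148  0.091 -0.985]
[np.float64(-40.3), np.float64(0.8), np.float64(260.7), np.float64(-0.0061), np.float64(0.0092), np.float64(-0.0052)]
z [ 0.148  0.091 -0.985]
[np.float64(-59.4), np.float64(1.6), np.float64(375.1), np.float64(-0.0061), np.float64(0.0092), np.float64(-0.0052)]
```

View pics/t4c.png

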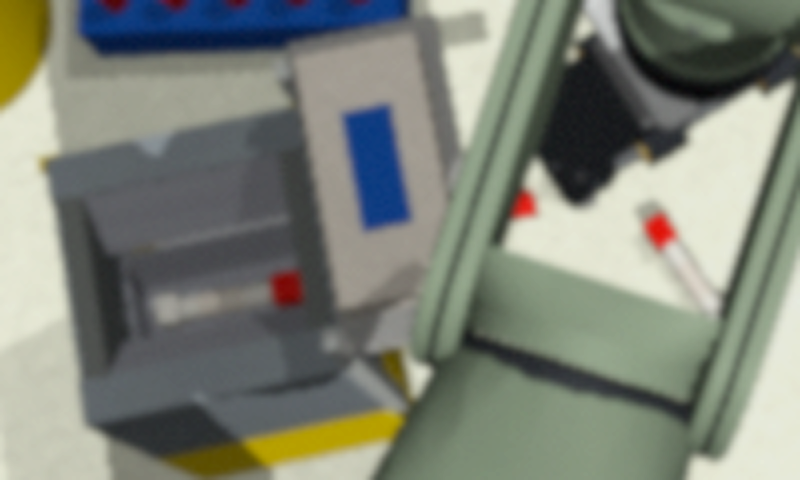

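The top view shows tube A lying in the trough, with its cap at crop (287,289). Tube B's cap is at crop (658,228). I'll descend partway and check how far the arm is from the shelf.

play_rows(
  steps=[
    [-6,0,40,0,0.009,0,40],
    [-12,0,80,0,0.009,0,40],
    [-19,0,120,0,0.009,0,40],
    [-25,0,160,0,0.009,0,40],
    [-31,0.5,200,0,0.009,0,40],
    [-37,0.5,240,0,0.009,0,40],
    [-40,1,260,0,0.009,-0.005,40],
    [-40,1,260,0,0.009,-0.005,40],
  ],
)

```text
time: 7.75
ee_pos: [0.6209, -0.0819, 0.1188]
tool_rot: [-2.955, -0.846, -0.25]
force: [-0.2, -0.5, -0.2]
grip_width: 0.0402
```

```bash
python3 go.py .622 -.087 .004 31.5 10; python3 -c "
from h import *
print(ctrl.observe()['joint_pos'])
d=snap('scene','s5'); a=cv2.resize(d['color'][40:340,220:520],(600,600),interpolation=cv2.INTER_CUBIC)
cv2.imwrite('pics/s5c.png',a[:,:,::-1])"
```

```text
z [ 0.148  0.091 -0.985]
[np.float64(-21.3), np.float64(6.1), np.float64(112.7), np.float64(-0.0121), np.float64(0.0029), np.float64(0.0069)]
[-0.34748537  0.31592626  1.60468195  0.15675118  1.12755691  0.60482315]
```

View pics/s5c.png

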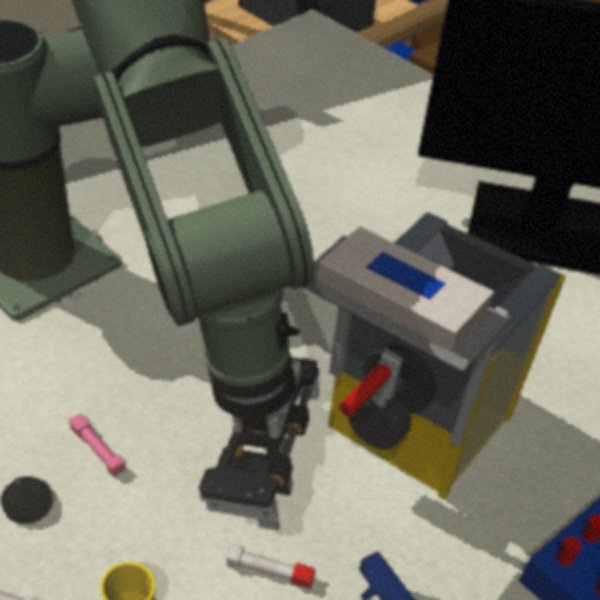

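The arm's wrist yoke (crop (300,250)) is near the shelf's left corner (crop (318,268)), so I'll measure the gap from the depth map.

```bash
cat > gap.py <<'E'
from unit import *
def gap(f,u0,u1,v0,v1):
    d=ld(f); K,R,tt=d['K'],d['R'],d['t']
    v,u=np.mgrid[v0:v1,u0:u1]; z=d['z_map'][v0:v1,u0:u1]
    X=(np.stack([(u-K[0,2])/K[0,0]*z,(v-K[1,2])/K[1,1]*z,z],-1)-tt)@R
    p=r.x;c,s=np.cos(p[2]),np.sin(p[2]);e=X[...,:2]-p[:2]
    Q=np.stack([c*e[...,0]+s*e[...,1],-s*e[...,0]+c*e[...,1],X[...,2]],-1)
    return Q.round(3),u,v
E
python3 - <<'E'
from gap import *
Q,u,v=gap('s5',330,385,130,200)
for row in (140,150,160,170,175,180,190): 
    i=row-130; print(row,[(int(u[i,j]),*Q[i,j]) for j in range(20,55,4)])
E
```

```text
140 [(350, np.float64(-0.056), np.float64(-0.296), np.float64(0.498)), (354, np.float64(-0.05), np.float64(-0.294), np.float64(0.5)), (358, np.float64(-0.044), np.float64(-0.293), np.float64(0.502)), (362, np.float64(-0.038), np.float64(-0.291), np.float64(0.504)), (366, np.float64(-0.033), np.float64(-0.288), np.float64(0.504)), (370, np.float64(-0.385), np.float64(0.271), np.float64(-0.001)), (374, np.float64(-0.371), np.float64(0.273), np.float64(0.004)), (378, np.float64(-0.364), np.float64(0.285), np.float64(0.001)), (382, np.float64(-0.354), np.float64(0.293), np.float64(0.001))]
150 [(350, np.float64(-0.044), np.float64(-0.313), np.float64(0.496)), (354, np.float64(-0.04), np.float64(-0.308), np.float64(0.494)), (358, np.float64(-0.034), np.float64(-0.305), np.float64(0.496)), (362, np.float64(-0.029), np.float64(-0.303), np.float64(0.497)), (366, np.float64(-0.025), np.float64(-0.298), np.float64(0.496)), (370, np.float64(-0.02), np.float64(-0.295), np.float64(0.497)), (374, np.float64(-0.344), np.float64(0.236), np.float64(0.001)), (378, np.float64(-0.337), np.float64(0.248)
[... 2355 characters left out ...]
0.075), np.float64(-0.17), np.float64(0.317)), (382, np.float64(-0.066), np.float64(-0.169), np.float64(0.322))]
190 [(350, np.float64(-0.036), np.float64(-0.318), np.float64(0.423)), (354, np.float64(-0.03), np.float64(-0.315), np.float64(0.424)), (358, np.float64(-0.026), np.float64(-0.31), np.float64(0.422)), (362, np.float64(-0.266), np.float64(0.068), np.float64(0.001)), (366, np.float64(-0.257), np.float64(0.076), np.float64(-0.001)), (370, np.float64(-0.25), np.float64(0.086), np.float64(-0.003)), (374, np.float64(-0.239), np.float64(0.09), np.float64(0.0)), (378, np.float64(-0.233), np.float64(0.103), np.float64(-0.005)), (382, np.float64(-0.221), np.float64(0.105), np.float64(0.0))]
```

The yoke's side stays about 100 mm from the shelf, so I can go down to grasp B.

play_rows(
  steps=[
    [-8,3,40,-0.006,0.003,0.007,40],
    [-15,6,75,-0.012,0.003,0.007,40],
    [-20,6,100,-0.012,0.003,0.007,40],
    [-21.5,6,111,-0.012,0.003,0.007,40],
    [-21.5,6,112,-0.012,0.003,0.007,40],
    [-21.5,6,112,-0.012,0.003,0.007,8],
    [-21.5,6,112,-0.012,0.003,0.007,8],
    [-21.5,6,112,-0.012,0.003,0.007,8],
    [-21.5,6,112,-0.012,0.003,0.007,8],
  ],
)

```text
time: 8.7
ee_pos: [0.6281, -0.0909, 0.0121]
tool_rot: [-2.975, -0.834, -0.278]
force: [-1.3, 0.7, 4.8]
grip_width: 0.0141
```

```bash
python3 go.py .60 -.10 .40 31.5 10
```

```text
z [ 0.148  0.091 -0.985]
[np.float64(42.5), np.float64(-2.7), np.float64(-386.6), np.float64(0.011), np.float64(-0.009), np.float64(-0.0019)]
```

B is gripped too high (TCP z 12 mm, width 14.1 mm). I'll open, lower and grip again.

play_rows(
  steps=[
    [0,0,0,0,0,0,40],
    [0,0,0,0,0,0,40],
    [0,0,0,0,0,0,40],
  ],
)

```text
time: 9.0
ee_pos: [0.6267, -0.0906, 0.0101]
tool_rot: [-2.974, -0.834, -0.274]
force: [0.2, -0.6, 0.4]
grip_width: 0.0346
```

```bash
python3 go.py .622 -.087 .005 31.5 10; python3 -c "
from h import *
o=ctrl.observe();print(o['ee_pos'],o['tool_rot'],o['force'],o['grip_width'])
d=snap('scene','s6'); a=cv2.resize(d['color'][220:360,260:420],(686,600),interpolation=cv2.INTER_CUBIC)
cv2.imwrite('pics/s6c.png',a[:,:,::-1])"
```

```text
z [ 0.148  0.091 -0.985]
[np.float64(-3.0), np.float64(-5.6), np.float64(4.6), np.float64(0.0089), np.float64(-0.0066), np.float64(-0.0024)]
[ 0.62666713 -0.09064412  0.01012595] [-2.97408912 -0.83371904 -0.27367093] [ 0.16129056 -0.58207846  0.38523895] 0.034556195302099184
```

View pics/s6c.png

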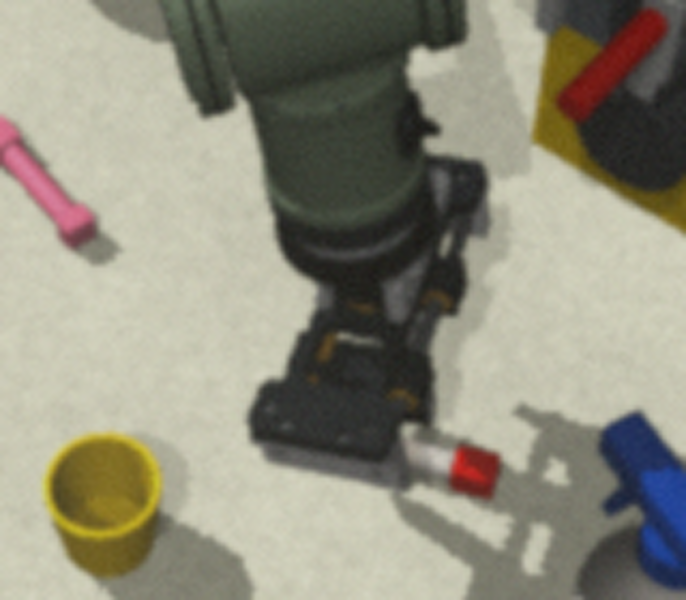

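The cap is at crop (476,471), so tube B hasn't moved. I'll correct by a few mm and go lower.

play_rows(
  steps=[
    [-2,-3,3,0.009,-0.006,0,40],
    [-4,-4,6,0.009,-0.006,0,40],
    [-4,-4,6,0.009,-0.006,0,40],
    [-4,-4,6,0.009,-0.006,0,40],
  ],
)

```text
time: 9.45
ee_pos: [0.6221, -0.0886, 0.0033]
tool_rot: [-2.968, -0.833, -0.26]
force: [0.6, -0.1, 0.5]
grip_width: 0.0401
```

play_rows(
  steps=[
    [0,0,0,0,0,0,8],
    [0,0,0,0,0,0,8],
    [0,0,0,0,0,0,8],
    [0,0,0,0,0,0,8],
    [0,0,0,0,0,0,8],
  ],
)

```text
time: 9.95
ee_pos: [0.6226, -0.0888, 0.0039]
tool_rot: [-2.968, -0.834, -0.262]
force: [0.0, 0.4, 0.3]
grip_width: 0.0152
```

```bash
python3 go.py .60 -.10 .40 31.5 10
```

```text
z [ 0.148  0.091 -0.985]
[np.float64(44.5), np.float64(-2.2), np.float64(-394.4), np.float64(0.0005), np.float64(-0.0013), np.float64(-0.0022)]
```

The grip is good now. Lift.

play_rows(
  steps=[
    [4,0,-35,0,0,0,8],
    [8,0,-75,0,0,0,8],
    [14,0,-120,0,0,0,8],
    [20,0,-165,0,0,0,8],
    [25,-1,-210,0,0,0,8],
    [30,-1,-255,0,0,0,8],
    [35,-1,-300,0,0,0,8],
    [40,-2,-345,0,0,0,8],
    [44,-2,-380,0,0,0,8],
    [44,-2,-394,0,0,0,8],
  ],
)

```text
time: 10.95
ee_pos: [0.6008, -0.1008, 0.4046]
tool_rot: [-2.972, -0.836, -0.272]
force: [0.1, -0.6, 0.1]
grip_width: 0.0151
```

```bash
python3 go.py .581 .212 .40 100.8 10
```

```text
z [-0.033  0.171 -0.985]
[np.float64(143.0), np.float64(-277.4), np.float64(29.1), np.float64(0.2193), np.float64(-0.0015), np.float64(-1.1916)]
```

play_rows(
  steps=[
    [18,-35,4,0.027,0,-0.149,8],
    [36,-69,7,0.055,0,-0.298,8],
    [54,-104,11,0.082,0,-0.447,8],
    [72,-139,15,0.11,0,-0.596,8],
    [89,-173,18,0.137,0,-0.745,8],
    [107,-208,22,0.164,0,-0.894,8],
    [125,-243,25,0.192,0,-1.043,8],
    [138,-267,28,0.21,0,-1.13,8],
    [143,-277.5,29,0.22,0,-1.19,8],
    [143,-277.5,29,0.22,0,-1.19,8],
  ],
)

```text
time: 11.95
ee_pos: [0.5789, 0.2142, 0.3933]
tool_rot: [-1.906, -2.305, -0.16]
force: [0.3, -0.2, -1.1]
grip_width: 0.0152
```

```bash
python3 - <<'E'
from unit import *; from go import *
d=snap('scene','s7'); c=d['color'].astype(int); m=(c[...,0]>110)&(c[...,1]<60)&(c[...,2]<70)
n,l,st,ce=cv2.connectedComponentsWithStats(m.astype('uint8')); o=ctrl.observe(); print(o['ee_pos'])
p=r.x;cc,s=np.cos(p[2]),np.sin(p[2])
un=lambda X:(cc*(X[0]-p[0])+s*(X[1]-p[1]),-s*(X[0]-p[0])+cc*(X[1]-p[1]))
for i in range(1,n):
    u,v=ce[i]
    if st[i,4]>25 and 400<u<520 and v<200: print(ce[i],st[i,4],px(d,u,v),un(px(d,u,v,o['ee_pos'][2]+.01)))
print('tcp',un(o['ee_pos']));
E
python3 go.py .581 .212 .243 100.8 10
```

```text
[0.57917988 0.21293825 0.39368492]
tcp (np.float64(-0.001478342564276599), np.float64(0.0035455171259422213))
z [-0.033  0.171 -0.985]
[np.float64(-28.2), np.float64(3.2), np.float64(148.0), np.float64(-0.01), np.float64(-0.0057), np.float64(-0.0033)]
```

play_rows(
  steps=[
    [-8,1,40,0,0,0,8],
    [-15,2,80,0,0,0,8],
    [-22,2.5,118,0,0,0,8],
    [-26,3,138,0,0,0,8],
    [-28,3,146,0,0,0,8],
    [-28,3,146,0,0,0,8],
    [-28,3,146,0,0,0,8],
    [-28,3,146,0,0,0,40],
    [-28,3,146,0,0,0,40],
    [-28,3,146,0,0,0,40],
  ],
)

```text
time: 13.0
ee_pos: [0.5826, 0.2116, 0.2485]
tool_rot: [-1.912, -2.306, -0.167]
force: [0.5, 0.4, 0.3]
grip_width: 0.0359
```

play_rows(
  steps=[
    [0,0,-20,0,0,0,40],
    [0,0,-60,0,0,0,40],
    [0,0,-110,0,0,0,40],
    [0,0,-160,0,0,0,40],
    [0,0,-180,0,0,0,40],
    [0,0,-180,0,0,0,40],
  ],
)

```text
time: 13.6
ee_pos: [0.5909, 0.1798, 0.4299]
tool_rot: [-1.915, -2.31, -0.176]
force: [0.2, -0.1, 0.3]
grip_width: 0.0403
```

```bash
cat > crank.py <<'E'
from unit import *; from go import *
L=40
def tcp(a,y=-.182,L=L,back=0):
    "TCP for grasp point at handle angle a, unit y; back mm along tool z"
    g=U(r.x,(.055*np.sin(a),y,.16+.055*np.cos(a))); R=pose(90+np.degrees(r.x[2]),-L) if 0 else pose(90+np.degrees(r.x[2]),L)
    return g+R.as_matrix()[:,2]*(.019-back), R
E
python3 - <<'E'
from crank import *
P,R=tcp(0,back=.13); print(P,R.as_matrix().round(2)); print(rel(P,R))
print(rel([.62,-.06,.42],pose(100.8,20)))
E
```

```text
[ 0.62873397 -0.03913632  0.30003093] [[-0.14  0.98 -0.12]
 [ 0.75  0.19  0.63]
 [ 0.64  0.   -0.77]]
[np.float64(-241.7), np.float64(-3.8), np.float64(88.2), np.float64(0.0041), np.float64(0.5189), np.float64(-0.0005)]
[np.float64(-238.9), np.float64(-15.8), np.float64(-33.3), np.float64(0.0039), np.float64(0.1699), np.float64(-0.0013)]
```

play_rows(
  steps=[
    [-35,-2,-6,0,0.03,0,60],
    [-70,-4,-10,0,0.06,0,60],
    [-110,-6,-14,0,0.1,0,60],
    [-150,-8,-18,0,0.14,0,60],
    [-190,-10,-22,0,0.17,0,60],
    [-230,-12,-26,0,0.2,0,60],
    [-265,-12,-30,0,0.22,0,60],
    [-278,-12,-30,0,0.25,0,60],
    [-278,-12,-30,0,0.25,0,60],
  ],
)

```text
time: 14.5
ee_pos: [0.6287, -0.098, 0.4001]
tool_rot: [-1.777, -2.131, -0.379]
force: [-0.0, 0.3, 0.0]
grip_width: 0.0599
```

Run:
```python
from crank import *
d=snap('top','t8'); a=cv2.resize(d['color'][155:275,150:350],(800,480),interpolation=cv2.INTER_CUBIC); a=np.clip(a.astype(float)*1.4,0,255).astype('uint8')
cv2.imwrite('pics/t8c.png',a[:,:,::-1])
print(ctrl.observe()['joint_pos'].round(2))
P,R=tcp(0,back=.15); print(P);print(rel(P,R))
```

```text
[-0.47  0.42  0.94  0.38  2.04 -0.52]
[ 0.63114112 -0.0517647   0.31535182]
[np.float64(3.0), np.float64(11.4), np.float64(96.3), np.float64(-0.0074), np.float64(0.2643), np.float64(-0.0075)]
```

View pics/t8c.png

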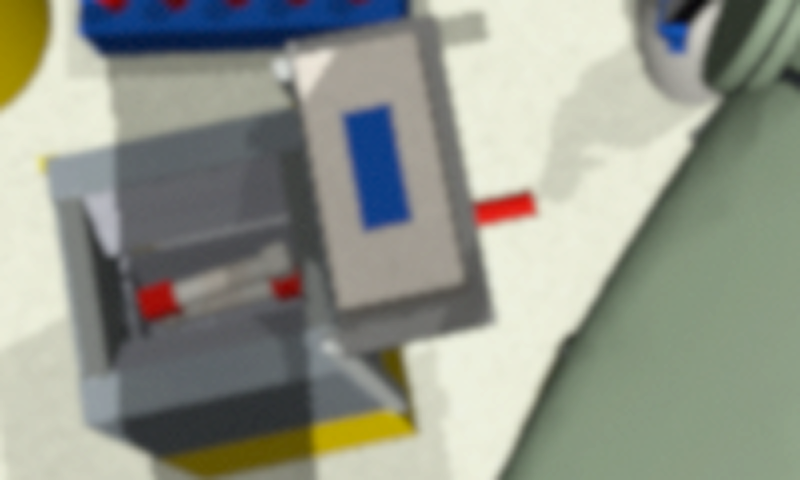

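The view shows both tubes in the trough (red caps at crop (157,300) and (287,287)), and the handle is still at the top. I'll check the sprayer's position relative to the crank sweep.

Run:
```python
from gap import *
Q,u,v=gap('scene0',200,500,150,480)
m=(Q[...,2]>.1)&(Q[...,2]<.3)&(Q[...,1]<-.2)
q=Q[m]; 
for y0 in np.arange(-.6,-.2,.04):
    k=q[(q[:,1]>=y0)&(q[:,1]<y0+.04)]
    if len(k)>5: print(y0.round(2),len(k),k[:,0].min(),k[:,0].max(),'z',k[:,2].max())
```

```text
-0.6 360 -0.077 0.036 z 0.124
-0.56 160 0.054 0.108 z 0.184
-0.52 1153 0.048 0.121 z 0.188
-0.48 133 0.08 0.116 z 0.123
-0.4 254 0.124 0.182 z 0.125
-0.36 1300 0.101 0.189 z 0.191
-0.32 51 0.104 0.183 z 0.189
-0.24 64 -0.006 0.01 z 0.225
```

play_rows(
  steps=[
    [1,4,15,0,0.07,0,60],
    [1,8,40,0,0.14,0,60],
    [2,11,65,-0.007,0.2,-0.007,60],
    [3,11,85,-0.007,0.264,-0.007,60],
    [3,11,96,-0.007,0.264,-0.007,60],
    [3,11,96,-0.007,0.264,-0.007,60],
  ],
)

```text
time: 15.15
ee_pos: [0.6305, -0.0496, 0.3167]
tool_rot: [-1.617, -1.962, -0.587]
force: [-0.1, -0.0, 0.5]
grip_width: 0.06
```

Run:
```python
from crank import *
print(ctrl.observe()['joint_pos'].round(2))
P,R=tcp(0); print(P);print(rel(P,R))
d=snap('scene','s9'); c=d['color'].astype(int); m=(c[...,0]>110)&(c[...,1]<60)&(c[...,2]<70)
n,l,st,ce=cv2.connectedComponentsWithStats(m.astype('uint8'))
p=proj(d,U(r.x,(0,-.182,.215))); print('pred handle',p, proj(d,U(r.x,(0,-.136,.215))), proj(d,U(r.x,(0,-.208,.215))))
for i in range(1,n):
    if st[i,4]>25: print(ce[i],st[i])
```

```text
[-0.49  0.5   1.08  0.57  1.98 -0.57]
[0.61308746 0.04294814 0.20044516]
[np.float64(-2.2), np.float64(0.6), np.float64(149.6), np.float64(-0.0022), np.float64(0.0024), np.float64(0.0029)]
pred handle [400.12005331 236.29696272] [412.43408343 223.45837194] [392.90427433 243.82012392]
[554.47916667 268.77083333] [551 266   8   7  48]
[543.60526316 278.47368421] [540 276   8   7  38]
[574.16981132 282.52830189] [570 279   9   8  53]
[563.46153846 293.12820513] [559 291   9   6  39]
```

The sweep stays clear of the sprayer, which is 0.19 m high and sits at unit y ≤ -0.32. Now I'll move in on the handle.

play_rows(
  steps=[
    [-2,0.5,30,0,0,0,60],
    [-2,0.5,60,0,0,0,60],
    [-2,0.5,90,0,0,0,60],
    [-2,0.5,115,0,0,0,60],
    [-2,0.5,135,0,0,0,60],
    [-2,0.5,148,0,0,0,60],
    [-2,0.5,149,0,0,0,60],
    [-2,0.5,149,0,0,0,60],
  ],
)

```text
time: 16.0
ee_pos: [0.6153, 0.0399, 0.2035]
tool_rot: [-1.621, -1.965, -0.591]
force: [1.0, -0.5, 0.5]
grip_width: 0.0601
```

Run:
```python
from crank import *
P,R=tcp(0); o=ctrl.observe();print(o['ee_pos'],o['force'],rel(P,R))
```

```text
[0.61530227 0.03989637 0.20353781] [ 1.00725764 -0.48666676  0.5028273 ] [np.float64(0.7), np.float64(-1.6), np.float64(4.6), np.float64(0.0031), np.float64(0.0053), np.float64(0.0042)]
```

play_rows(
  steps=[
    [1,-1.5,4,0,0.005,0.004,60],
    [1,-1.5,4,0,0.005,0.004,60],
    [1,-1.5,4,0,0.005,0.004,14],
    [1,-1.5,4,0,0.005,0.004,14],
    [1,-1.5,4,0,0.005,0.004,14],
    [1,-1.5,4,0,0.005,0.004,14],
    [1,-1.5,4,0,0.005,0.004,14],
    [1,-1.5,4,0,0.005,0.004,14],
  ],
  squeeze=40,
)

```text
time: 16.8
ee_pos: [0.6126, 0.043, 0.1997]
tool_rot: [-1.622, -1.955, -0.592]
force: [0.9, 0.7, 0.6]
grip_width: 0.0173
```

Run:
```python
from crank import *
P,R=tcp(0); o=ctrl.observe();print(o['ee_pos'],o['force'],rel(P,R)); R0=Ro.from_rotvec(o['tool_rot'])
ux=U(r.x,(1,0,0))-U(r.x,(0,0,0))
for a in np.radians(np.arange(9,91,9)):
    dw=.055*(np.sin(a)*ux+(np.cos(a)-1)*np.array([0,0,1])); print((R0.inv().apply(dw)*1000).round(1))
```

```text
[0.61259243 0.04302498 0.19970814] [0.91020008 0.68455758 0.56604555] [np.float64(0.3), np.float64(0.5), np.float64(-0.7), np.float64(0.0021), np.float64(-0.0013), np.float64(-0.0016)]
[-0.4  8.6  0.5]
[-1.7 17.   2.1]
[-3.8 25.   4.6]
[-6.7 32.3  8.1]
[-10.3  38.9  12.4]
[-14.5  44.5  17.4]
[-19.3  49.   23.1]
[-24.4  52.3  29.2]
[-29.8  54.3  35.6]
[-35.3  55.   42.2]
```

The handle is held (17.3 mm). Now cranking: Q1 of turn 1.

play_rows(
  steps=[
    [-0.4,8.6,0.5,0,0,0,14],
    [-1.7,17,2.1,0,0,0,14],
    [-3.8,25,4.6,0,0,0,14],
    [-6.7,32.3,8.1,0,0,0,14],
    [-10.3,38.9,12.4,0,0,0,14],
    [-14.5,44.5,17.4,0,0,0,14],
    [-19.3,49,23.1,0,0,0,14],
    [-24.4,52.3,29.2,0,0,0,14],
    [-29.8,54.3,35.6,0,0,0,14],
    [-35.3,55,42.2,0,0,0,14],
  ],
  squeeze=45,
)

```text
time: 17.8
ee_pos: [0.6662, 0.0532, 0.1468]
tool_rot: [-1.617, -1.955, -0.591]
force: [-8.3, -5.5, 11.0]
grip_width: 0.017
```

```bash
cat > ck.py <<'E'
from crank import *
o=ctrl.observe(); R0=Ro.from_rotvec(o['tool_rot']); g=o['ee_pos']-R0.as_matrix()[:,2]*.019
ax=U(r.x,(0,-.182,.16)); e=g-ax; ux=U(r.x,(1,0,0))-U(r.x,(0,0,0)); uy=U(r.x,(0,1,0))-U(r.x,(0,0,0)); x=e@ux
print('angle',np.degrees(np.arctan2(x,e[2])).round(1),'rad mm',(1000*np.hypot(x,e[2])).round(1),'dy',(1000*(e@uy)).round(1),'F',o['force'].round(1),o['grip_width'],o['joint_pos'].round(2), o['time'])
E
python3 ck.py
```

```text
angle 88.6 rad mm 54.1 dy 0.1 F [-8.3 -5.5 11. ] 0.017032728432224187 [-0.35  0.64  1.23  0.59  1.66 -0.6 ] 17.8
```

play_rows(
  steps=[
    [-5.5,-0.7,6.6,0,0,0,14],
    [-10.9,-2.7,13,0,0,0,14],
    [-16,-6,19.2,0,0,0,14],
    [-20.7,-10.5,24.8,0,0,0,14],
    [-25,-16.1,29.8,0,0,0,14],
    [-28.6,-22.7,34.1,0,0,0,14],
    [-31.5,-30,37.6,0,0,0,14],
    [-33.6,-38,40.1,0,0,0,14],
    [-34.9,-46.4,41.6,0,0,0,14],
    [-35.3,-55,42.2,0,0,0,14],
  ],
)

```text
time: 18.8
ee_pos: [0.6159, 0.0436, 0.0898]
tool_rot: [-1.625, -1.958, -0.598]
force: [4.5, -0.6, 0.5]
grip_width: 0.0168
```

```bash
python3 ck.py
```

```text
angle 177.2 rad mm 55.7 dy 0.1 F [ 4.5 -0.6  0.5] 0.016829202754545792 [-0.39  0.61  1.41  0.58  1.54 -0.71] 18.8
```

play_rows(
  steps=[
    [0.4,-8.6,-0.5,0,0,0,14],
    [1.7,-17,-2.1,0,0,0,14],
    [3.8,-25,-4.6,0,0,0,14],
    [6.7,-32.3,-8.1,0,0,0,14],
    [10.3,-38.9,-12.4,0,0,0,14],
    [14.5,-44.5,-17.4,0,0,0,14],
    [19.3,-49,-23.1,0,0,0,14],
    [24.4,-52.3,-29.2,0,0,0,14],
    [29.8,-54.3,-35.6,0,0,0,14],
    [35.3,-55,-42.2,0,0,0,14],
  ],
)

```text
time: 19.8
ee_pos: [0.558, 0.0327, 0.1462]
tool_rot: [-1.621, -1.955, -0.592]
force: [-2.1, -4.0, 6.0]
grip_width: 0.0174
```

```bash
python3 ck.py
```

```text
angle -89.3 rad mm 56.0 dy 0.3 F [-2.1 -4.   6. ] 0.01736968367599211 [-0.44  0.45  1.53  0.55  1.61 -0.73] 19.8
```

play_rows(
  steps=[
    [5.5,0.7,-6.6,0,0,0,14],
    [10.9,2.7,-13,0,0,0,14],
    [16,6,-19.2,0,0,0,14],
    [20.7,10.5,-24.8,0,0,0,14],
    [25,16.1,-29.8,0,0,0,14],
    [28.6,22.7,-34.1,0,0,0,14],
    [31.5,30,-37.6,0,0,0,14],
    [33.6,38,-40.1,0,0,0,14],
    [34.9,46.4,-41.6,0,0,0,14],
    [35.3,55,-42.2,0,0,0,14],
  ],
)

```text
time: 20.8
ee_pos: [0.6124, 0.043, 0.1996]
tool_rot: [-1.621, -1.954, -0.59]
force: [-2.2, -2.9, 3.3]
grip_width: 0.0167
```

```bash
python3 ck.py
```

```text
angle -0.7 rad mm 54.1 dy 0.2 F [-2.2 -2.9  3.3] 0.016738711276590927 [-0.39  0.49  1.35  0.58  1.71 -0.61] 20.8
```

Turn 1 is done. The second turn follows the same pattern.

play_rows(
  steps=[
    [-0.4,8.6,0.5,0,0,0,14],
    [-1.7,17,2.1,0,0,0,14],
    [-3.8,25,4.6,0,0,0,14],
    [-6.7,32.3,8.1,0,0,0,14],
    [-10.3,38.9,12.4,0,0,0,14],
    [-14.5,44.5,17.4,0,0,0,14],
    [-19.3,49,23.1,0,0,0,14],
    [-24.4,52.3,29.2,0,0,0,14],
    [-29.8,54.3,35.6,0,0,0,14],
    [-35.3,55,42.2,0,0,0,14],
  ],
)

```text
time: 21.8
ee_pos: [0.6662, 0.0532, 0.1458]
tool_rot: [-1.619, -1.955, -0.591]
force: [-6.7, -6.2, 11.5]
grip_width: 0.0171
```

```bash
python3 ck.py
```

```text
angle 89.6 rad mm 54.1 dy 0.1 F [-6.7 -6.2 11.5] 0.017144673531468643 [-0.35  0.64  1.23  0.59  1.65 -0.6 ] 21.8
```

play_rows(
  steps=[
    [-5.5,-0.7,6.6,0,0,0,14],
    [-10.9,-2.7,13,0,0,0,14],
    [-16,-6,19.2,0,0,0,14],
    [-20.7,-10.5,24.8,0,0,0,14],
    [-25,-16.1,29.8,0,0,0,14],
    [-28.6,-22.7,34.1,0,0,0,14],
    [-31.5,-30,37.6,0,0,0,14],
    [-33.6,-38,40.1,0,0,0,14],
    [-34.9,-46.4,41.6,0,0,0,14],
    [-35.3,-55,42.2,0,0,0,14],
  ],
)

```text
time: 22.8
ee_pos: [0.6139, 0.0432, 0.0895]
tool_rot: [-1.623, -1.957, -0.595]
force: [4.0, -2.8, 5.5]
grip_width: 0.0168
```

```bash
python3 ck.py
```

```text
angle 179.2 rad mm 55.9 dy 0.1 F [ 4.  -2.8  5.5] 0.01675988885856751 [-0.39  0.61  1.41  0.57  1.55 -0.71] 22.8
```

play_rows(
  steps=[
    [0.4,-8.6,-0.5,0,0,0,14],
    [1.7,-17,-2.1,0,0,0,14],
    [3.8,-25,-4.6,0,0,0,14],
    [6.7,-32.3,-8.1,0,0,0,14],
    [10.3,-38.9,-12.4,0,0,0,14],
    [14.5,-44.5,-17.4,0,0,0,14],
    [19.3,-49,-23.1,0,0,0,14],
    [24.4,-52.3,-29.2,0,0,0,14],
    [29.8,-54.3,-35.6,0,0,0,14],
    [35.3,-55,-42.2,0,0,0,14],
  ],
)

```text
time: 23.8
ee_pos: [0.5579, 0.0327, 0.1459]
tool_rot: [-1.622, -1.955, -0.592]
force: [2.5, -4.8, 7.4]
grip_width: 0.0169
```

```bash
python3 ck.py
```

```text
angle -89.6 rad mm 56.2 dy 0.2 F [ 2.5 -4.8  7.4] 0.016860310509718587 [-0.44  0.45  1.53  0.55  1.61 -0.73] 23.8
```

play_rows(
  steps=[
    [5.5,0.7,-6.6,0,0,0,14],
    [10.9,2.7,-13,0,0,0,14],
    [16,6,-19.2,0,0,0,14],
    [20.7,10.5,-24.8,0,0,0,14],
    [25,16.1,-29.8,0,0,0,14],
    [28.6,22.7,-34.1,0,0,0,14],
    [31.5,30,-37.6,0,0,0,14],
    [33.6,38,-40.1,0,0,0,14],
    [34.9,46.4,-41.6,0,0,0,14],
    [35.3,55,-42.2,0,0,0,14],
  ],
)

```text
time: 24.8
ee_pos: [0.6122, 0.043, 0.1996]
tool_rot: [-1.62, -1.954, -0.589]
force: [-2.4, -5.1, 3.5]
grip_width: 0.0169
```

play_rows(
  steps=[
    [0,0,0,0,0,0,14],
    [0,0,0,0,0,0,14],
    [0,0,0,0,0,0,14],
    [0,0,0,0,0,0,60],
    [0,0,0,0,0,0,60],
    [0,0,0,0,0,0,60],
    [0,0,0,0,0,0,60],
    [0,0,0,0,0,0,60],
  ],
)

```text
time: 25.6
ee_pos: [0.612, 0.0434, 0.1993]
tool_rot: [-1.621, -1.954, -0.591]
force: [0.2, -0.7, -0.2]
grip_width: 0.0537
```

```bash
python3 ck.py
```

```text
angle -1.1 rad mm 53.8 dy 0.6 F [ 0.2 -0.7 -0.2] 0.0536769327287495 [-0.39  0.49  1.35  0.58  1.7  -0.61] 25.6
```

play_rows(
  steps=[
    [0,0,-15,0,0,0,60],
    [0,0,-45,0,0,0,60],
    [0,0,-80,0,0,0,60],
    [0,0,-120,0,0,0,60],
    [0,0,-160,0,0,0,60],
    [0,0,-200,0,0,0,60],
    [0,0,-220,0,0,0,60],
    [0,0,-220,0,0,0,60],
  ],
)

```text
time: 26.4
ee_pos: [0.6396, -0.0993, 0.3716]
tool_rot: [-1.627, -1.96, -0.595]
force: [0.0, -0.0, -0.2]
grip_width: 0.0603
```

```bash
python3 go.py .45 -.30 .40 60 0
```

```text
z [ 0. -0. -1.]
[np.float64(-106.1), np.float64(-222.9), np.float64(-127.0), np.float64(-0.24), np.float64(-0.6668), np.float64(0.6798)]
```

play_rows(
  steps=[
    [-14,-28,-16,-0.03,-0.085,0.085,60],
    [-28,-56,-32,-0.06,-0.17,0.17,60],
    [-42,-84,-48,-0.09,-0.25,0.255,60],
    [-56,-112,-64,-0.12,-0.33,0.34,60],
    [-70,-140,-80,-0.15,-0.42,0.425,60],
    [-84,-168,-96,-0.18,-0.5,0.51,60],
    [-98,-200,-112,-0.21,-0.58,0.6,60],
    [-106,-223,-127,-0.24,-0.667,0.68,60],
    [-106,-223,-127,-0.24,-0.667,0.68,60],
    [-106,-223,-127,-0.24,-0.667,0.68,60],
  ],
)

```text
time: 27.4
ee_pos: [0.4496, -0.2963, 0.3965]
tool_rot: [-2.71, -1.573, 0.004]
force: [-0.8, -0.3, 0.3]
grip_width: 0.06
```

Run:
```python
from crank import *
d=snap('scene','s10');e=snap('top','t10'); f=ld('scene0')
a=cv2.resize(d['color'][130:390,170:520],(471,350),interpolation=cv2.INTER_CUBIC)
a=cv2.resize(d['color'][130:300,360:520],(376,400),interpolation=cv2.INTER_CUBIC)
b=cv2.resize(e['color'][175:275,155:295],(424,303),interpolation=cv2.INTER_CUBIC); b=np.clip(b*1.4,0,255).astype('uint8')
c=cv2.resize(d['color'][220:480,100:520],(323,200),interpolation=cv2.INTER_AREA)
im=np.zeros((600,800,3),'uint8'); im[:400,:376]=a; im[:303,376:]=b; im[400:,:323]=c; im[303:600,376:800]=cv2.resize(e['color'][100:352,280:640],(424,297))
cv2.imwrite('pics/fin.png',im[:,:,::-1])
o=ctrl.observe();print(o['ee_pos'],o['time'])
```

```text
[ 0.4499545  -0.29666919  0.39573669] 27.5
```

View pics/fin.png

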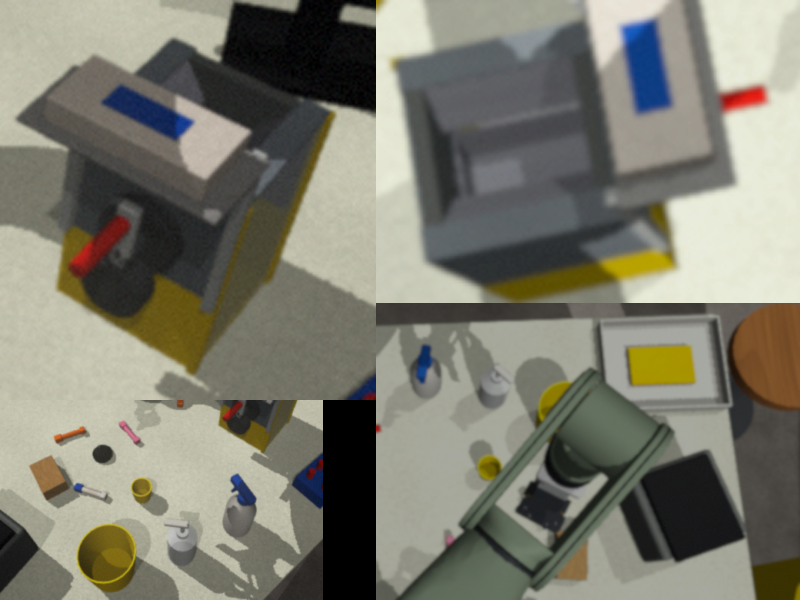

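The final picture shows the trough empty and mouth up (470,175), the red handle back at the top (100,245), and the bystanders and blue-capped tube where they were.

```bash
python3 -c "
from station import ctrl
print(ctrl.finish_job())"
```

```text
the job is handed in; nothing more can be done
None
```

I dropped both red-capped tubes through the hopper into the trough and cranked the handle two full turns clockwise at a steady pace. I then let go with the handle at the top, backed the arm away and handed the job in at about 27.5 s.

**Last checks:**
- **Trough:** before cranking, the top camera showed both tubes in it; afterwards it is empty and mouth up.
- **Handle:** it is at the top. The measured angle at release was -1.1°, within what I can measure.
- **Forces:** the wrist force read at most about 15 N at the end of each cranking move; I did not read it in between.
- **Other items:** the blue-capped tube and the other items look unmoved in the picture; I did not measure them.
- **Not confirmed:** I did not see the tubes in the bin itself. I take them to be there because the trough is empty and none are on the table.

**One fault, mended:** the first grip on tube B was about 8 mm too high, so I reopened, lowered and gripped it again before lifting.

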